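Work a seized vacuum plug out of its port and cull it

ROBOT

A 7-joint arm with a two-finger parallel gripper is mounted at the origin on a cart in front of the work surface, level with it; the furniture and walls round the work are solid. World frame = base frame: x ahead of the robot, y to its left, z up, the work surface at z = 0. Lengths are in m, angles in rad, forces in N, time in s.
With the tool pointing down it reaches from about 0.425 to 0.875 m from the base axis. Payload 4.7 kg.
Tool frame: the origin (TCP) lies at the very end of the fingers, on their centre line; the grasp point (between the pads) lies 19 mm behind it; z points along the fingers, y is the line along which they close (so a half turn about z gives the same grasp; the last joint's range is limited). The gripper opens to 87 mm and grips with 3 to 60 N. Pads are 19 mm wide; open, the fingers measure 117 mm over their backs; the gripper's body (75 mm by 190 mm) begins 51 mm behind the grasp point.
Start: joints at [1.292, 0.321, -0.07, 1.45, 0.023, 1.371, -0.057], TCP at [0.188, -0.622, 0.223] pointing down, gripper open.
Joint ranges: [-2.86, 2.86], [-0.3, 2.09], [-1.38, 1.24], [0.06, 2.45], [-1.56, 4.7], [0.09, 2.05], [-2.69, 2.69]. Speed limits (rad/s): [2.57, 2.57, 3.14, 3.14, 3.14, 3.14, 3.14].

INTERFACE

Orientations are given as a rotation vector (axis times angle).
In Python, from bench import get_state, get_image, get_calibration, close_job gives the robot as it stands.
- The arm moves only by the shell command python3 -m crank 'ROWS' [FORCE]. ROWS is JSON, a list of rows, each a list of 5 numbers: the opening, from 0 (shut) to 1 (fully open), then the shift along the world's x, y, z in units of 0.2 m (1.0 is 0.2 m), then the turn about the world's z in units of 2 pi rad (1.0 is 2 pi rad). A call has 1 to 5 rows; each row is the pose to reach, as a shift and turn from the pose commanded when the call began, turning the shorter way round; what a row does not reach only later rows make up. A row lasts 1/8 s, in which the tool goes at most 62.5 mm and 10.7 degrees, less where a joint would pass 70% of its speed; a pose out of reach is approached as far as the arm can. A call with a number of a shift or a turn outside -1 to 1 is refused whole. A call with a gripper value outside its range is refused whole. The fingers move at their own pace and stop on an object; FORCE is the grip in N (left out, the last holds). Time passes only in rows, so rows that repeat a pose let the fingers close. It gives the time, the measured TCP pose, the force, the opening and the grip force at its end, in the units of the state.
- get_state(): the state, without advancing time (a new reading comes with each control period).
- get_image(name): name is "side" or "top" or "wrist"; returns the picture (420x560x3 uint8, red, green, blue); there is no depth.
- get_calibration(name): a dict with "fovy" (degrees; the focal length in pixels is half the picture's height over the tangent of half this angle, whatever the lens; pixels are square), "cx", "cy" (the principal point, pixels), "R" (3x3) and "t" (3): a world point X has camera coordinates R X + t. Camera axes: x right, y down, z forward; pixel columns grow to the right and rows downward; lengths in m; the calibration is good to about 2 mm. The wrist camera is an equidistant fisheye: a pixel r from the principal point sees the ray r / f radians off the axis. A picture is of the moment at which its call begins: read the wrist's pose just before it. get_calibration takes no time and is no camera call; for the wrist camera it gives the pose at the moment of the call.
- close_job(): hands the job in; it is judged then, once.
The state is a dict: "time": time; "joint_positions": joint angles; "qd": joint speeds; "joint_torque": joint torques, N m; "position": TCP position; "tool_rot": TCP orientation; "ft_force": force on the tool from outside, world axes, zero at the start; "torque": the same for the moment, N m; "grip_width": opening from 0.0 (shut) to 1.0 (fully open); "grip_force": force on a finger pad.
Only numpy, scipy, OpenCV 4.12 (cv2) and the standard library are available. Lean on these libraries where they do the work, as an engineer would, in place of code of your own. Each camera call takes 0.05 s, during which the arm holds its last target. There are 200 camera calls.

TASK

One of the three orange vacuum plugs in the sloping port stands has a snapped grip and is seized in its port. Work it free by twisting it back and forth while drawing it gently along the slope of the port - a hard straight pull would drag the port's rubber mount out of its housing and spoil it (it stands about 36 N) - and lay the plug in the white reject tray without dropping it from a height. Leave the two sound plugs alone and do not knock over the bottles.

Things in the scene. Friction and masses are not known exactly. Their poses are not given: they have to be found in the camera images.
- plug_grip (a point): middle of the flat orange grip of the BROKEN plug: 32 mm wide (along y) and 10 mm thick (along x), z along the plug's axis out of the port. This point is 30 mm above the flange's underside and 54 mm above the foot of the stem. The grip is whole only to 6 mm above this point; above that, to 18 mm, only 14 mm of the width on the -y side is left (snapped)
- broken_plug: the broken plug, loose but seized: orange grip and round flange (31 mm across, 8 mm thick), black rubber stem 20 mm across, 24 mm long, gripped over 15 mm by about 50 N of dry friction. While it is being turned, either way (about 0.7 N m), a pull of 15 to 25 N makes it creep out about 2 to 3 mm per radian. About 0.15 kg. Origin: underside of flange, on the axis; z out of the port
- port_mouth (a point): mouth of the sloping port in which the broken plug sits, on the port's axis, in the stand's frame (the port leans 25 degrees from vertical towards the stand's -x). At the start the underside of the plug's flange is here
- rubber_mount (a joint): how far the black rubber mount, which carries the mouth of the broken plug's port, is drawn out of its metal housing along the port's axis, in m: 0 at rest, springs back, about 4 N per mm (20 N at 0.005, 36 N at 0.009, where it is damaged)
- stand_a: blue and metal port stand of the broken plug, fixed to the bench. Base 74 x 58 mm, 12 mm high; round sloping housing, 58 mm across at its rim; mouth of the port 72 mm above the bench. Origin: centre of its underside; its -x side is the one towards which the port leans, roughly towards the robot
- sound_plug_b: a sound orange plug like the broken one, but with its grip whole: 32 mm wide, 10 mm thick, up to 48 mm above the underside of its flange. Sits firmly in a like stand; to be left alone. Origin: underside of the flange, on the axis; z along the axis, out of the port
- sound_plug_c: the other sound plug, just as sound_plug_b, in a third stand; to be left alone. Origin and axes likewise
- reject_tray: open white tray for rejects, 100 mm (x) by 150 mm (y), 35 mm high, walls and floor 4 mm, fixed to the bench. Origin: centre of its underside
- small_bottle_mid (a point): small white bottle with red cap, 38 mm across, 70 mm high, standing loose; centre, half-way up
- brown_bottle_mid (a point): brown bottle with black cap, 58 mm across, 115 mm high, standing loose; centre, half-way up

How it is judged:
By the outcome, as a careful person would: the job done as asked, in the order asked, and still so for the second after the job is handed in, with the robot touching nothing.
It also fails if it takes over 61 s, if anything falls off the work surface, if the arm or the gripper's body presses on something with over 40 N, if the wrist force passes 120 N, or if a joint passes its speed limit or range.

## Working session

There is one attempt and no reset: what is moved stays moved. The work goes in short steps, Python scripts to look and compute and a shell command to move; the robot and the scene stay as the last step left them, time stands still between calls to the robot, and variables do not carry over. Pictures are saved under pics/ and viewed, at most 13 in all, crops included, and the job is handed in when it is done.

```bash
ls; mkdir -p pics; python3 - <<'E'
from bench import *
import cv2,numpy as np
s=get_state();print({k:np.round(v,3).tolist() for k,v in s.items()})
for n in("side","top"):
    c=get_calibration(n);print(n,c)
    cv2.imwrite(f"pics/{n}0.png",get_image(n)[:,:,::-1])
E
```

```text
pics
{'time': 0.0, 'joint_positions': [1.292, 0.322, -0.07, 1.452, 0.023, 1.371, -0.057], 'qd': [-0.002, 0.0, 0.002, 0.0, 0.002, 0.0, 0.0], 'joint_torque': [-0.0, -49.129, -0.404, -31.253, -0.064, 0.044, 0.0], 'position': [0.187, -0.622, 0.222], 'tool_rot': [-3.106, -0.458, 0.001], 'ft_force': [-0.13, 0.289, 0.042], 'torque': [0.009, -0.023, 0.012], 'grip_force': 0.0, 'grip_width': 1.0}
side {'fovy': 44.80773732413467, 'cx': 278.0027240324366, 'cy': 214.10444145649004, 'R': array([[-0.79792522,  0.60273981, -0.00447833],
       [ 0.39169975,  0.51286828, -0.76389622],
       [-0.45813387, -0.61128622, -0.64532357]]), 't': array([ 0.46534537, -0.11625408,  1.32787714])}
top {'fovy': 53.7927822514031, 'cx': 275.3076889226546, 'cy': 207.06048307796746, 'R': array([[ 0.02255617, -0.99934462,  0.02831168],
       [-0.99349391, -0.02556815, -0.11097804],
       [ 0.11162919, -0.02562424, -0.99341951]]), 't': array([-0.08968551,  0.52142746,  0.86482994])}
```

View pics/side0.png

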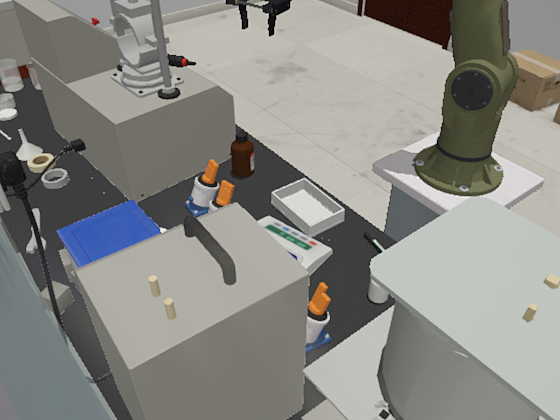

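View pics/top0.png

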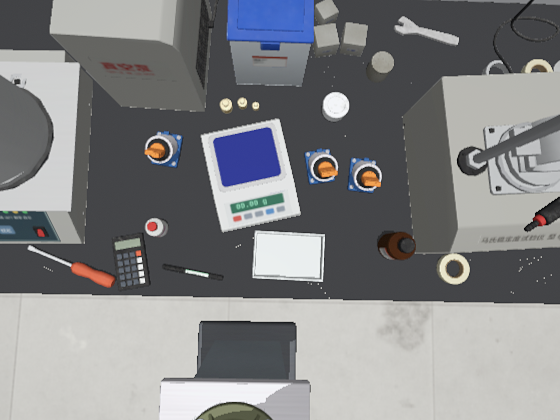

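The side view shows plugs at about (208,172), (224,192) and (320,300), tray at (307,205). The top view shows plugs at (157,150), (323,167) and (368,178), tray (289,256), red-capped bottle (155,228), brown bottle (398,245). The plug at left in the top view, (320,300) in the side view, looks snapped. I'll enlarge to check.

```bash
python3 - <<'E'
import cv2,numpy as np
t=cv2.imread("pics/top0.png");s=cv2.imread("pics/side0.png")
z=lambda im,x,y,w=66,h=50:cv2.resize(im[y-h//2:y+h//2,x-w//2:x+w//2],(396,300),interpolation=cv2.INTER_CUBIC)
cv2.imwrite("pics/z.png",np.vstack([np.hstack([z(t,160,150),z(t,345,172,76,58)]),np.hstack([z(s,320,315,92,70),z(s,215,190,92,70)])]))
E
```

```text
(no output)
```

View pics/z.png

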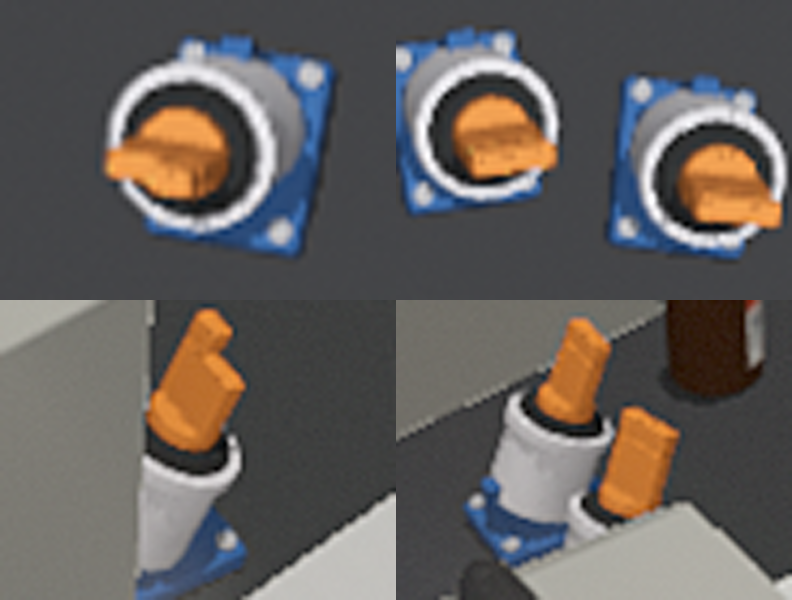

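```bash
cat > h.py <<'E'
import numpy as np,cv2
from bench import *
def ray(n,p,c=None):
    c=c or get_calibration(n);f=210/np.tan(np.radians(c["fovy"]/2))
    d=np.array([p[0]-c["cx"],p[1]-c["cy"]])
    if n=="wrist":
        r=np.hypot(*d);a=r/f;v=np.array([*(d/r*np.sin(a)),np.cos(a)])
    else: v=np.array([*(d/f),1])
    R=np.array(c["R"]);return -R.T@np.array(c["t"]),R.T@v
def onz(n,p,z,c=None):
    o,d=ray(n,p,c);return o+d*(z-o[2])/d[2]
def tri(rs):
    A=0;b=0
    for o,d in rs:
        d=d/np.linalg.norm(d);P=np.eye(3)-np.outer(d,d);A=A+P;b=b+P@o
    X=np.linalg.solve(A,b);return X,[np.linalg.norm(np.cross(X-o,d/np.linalg.norm(d))) for o,d in rs]
E
python3 - <<'E'
from h import *
np.set_printoptions(precision=3,suppress=True)
for nm,p,z in [("rim",(158.7,149.2),.072),("b1",(159.3,133.3),.014),("b2",(179,137.5),.014),("b3",(173.8,163.7),.014),
 ("trayc",(289,256),.035),("tl",(254,232),.035),("tr",(325,234),.035),("br",(323,281),.035),("bl",(252,278),.035),("brown",(401,244),.115),("red",(153,226),.07),("balance front R",(300,213),.05),("balance L",(202,135),.05),
 ("plugB",(323,167),.08),("block",(413,252),.15),("blockL",(404,120),.15),("machine",(210,108),.3),("edgeL",(85,240),.2)]:
    print(nm,onz("top",p,z))
# snapped top corner: side zoom (212,318)->pixel
sx=lambda u,v:(320-46+u*92/396,315-35+(v-300)*70/300)
tx=lambda u,v:(127+u/6,125+v/6)
print("tall top",tri([ray("side",sx(212,325)),ray("top",tx(120,160))]))
print("shoulder",tri([ray("side",sx(228,370)),ray("top",tx(205,165))]))
E
```

```text
rim [0.633 0.169 0.072]
b1 [0.684 0.185 0.014]
b2 [0.676 0.141 0.014]
b3 [0.616 0.149 0.014]
trayc [ 0.419 -0.108  0.035]
tl [ 0.468 -0.033  0.035]
tr [ 0.468 -0.185  0.035]
br [ 0.368 -0.181  0.035]
bl [ 0.371 -0.031  0.035]
brown [ 0.448 -0.322  0.115]
red [0.474 0.172 0.07 ]
balance front R [ 0.51  -0.129  0.05 ]
balance L [0.673 0.084 0.05 ]
plugB [ 0.604 -0.173  0.08 ]
block [ 0.432 -0.333  0.15 ]
blockL [ 0.686 -0.319  0.15 ]
machine [0.644 0.034 0.3  ]
edgeL [0.439 0.252 0.2  ]
tall top (array([0.617, 0.176, 0.124]), [np.float64(0.0024601200226025996), np.float64(0.0024601200226025085)])
shoulder (array([0.615, 0.167, 0.089]), [np.float64(0.010602801257873832), np.float64(0.010602801257873848)])
```

```bash
python3 - <<'E'
from h import *
np.set_printoptions(precision=3,suppress=True)
for n in("top","side"):
    c=get_calibration(n);print(n,-c["R"].T@c["t"])
for z in(0,.1,.2,.3):
    print(z,*[onz("top",p,z)[:2] for p in[(85,240),(88,70),(205,108),(125,108),(50,50)]],"side",*[onz("side",p,z)[:2] for p in[(305,265),(210,205),(372,290),(470,205)]])
E
```

```text
top [ 0.424 -0.054  0.92 ]
side [1.025 0.591 0.77 ]
0 [0.444 0.337] [0.832 0.358] [0.751 0.088] [0.745 0.269] [0.877 0.448] side [0.533 0.027] [ 0.588 -0.265] [0.471 0.162] [0.094 0.113]
0.1 [0.441 0.294] [0.787 0.314] [0.715 0.073] [0.71  0.234] [0.827 0.393] side [0.597 0.101] [ 0.644 -0.154] [0.543 0.217] [0.215 0.175]
0.2 [0.439 0.252] [0.743 0.269] [0.679 0.057] [0.675 0.199] [0.778 0.339] side [0.661 0.174] [ 0.701 -0.042] [0.615 0.273] [0.336 0.237]
0.3 [0.437 0.209] [0.699 0.224] [0.644 0.042] [0.64  0.164] [0.729 0.284] side [0.725 0.247] [0.758 0.069] [0.687 0.329] [0.457 0.299]
```

```bash
python3 -m crank '[[1,0.05,0.1,0.3,0],[1,0.18,0.36,0.4,-0.01],[1,0.31,0.62,0.4,-0.02],[1,0.44,0.88,0.4,-0.03],[1,0.5,1.0,0.4,-0.03]]'
python3 -m crank '[[1,0.14,0.27,0,0],[1,0.28,0.54,0,-0.01],[1,0.42,0.81,0,-0.02],[1,0.52,1.0,0,-0.03],[1,0.52,1.0,0,-0.03]]'
python3 -m crank '[[1,0.14,0.28,0,-0.01],[1,0.28,0.56,-0.02,-0.01],[1,0.42,0.84,-0.1,-0.01],[1,0.8,0.93,-0.15,-0.01],[1,0.8,0.93,-0.15,-0.01]]'
python3 - <<'E'
from h import *
np.set_printoptions(precision=4,suppress=True)
s=get_state();print(s["time"],s["position"],s["tool_rot"]);c=get_calibration("wrist");print(c)
cv2.imwrite("pics/w1.png",get_image("wrist")[:,:,::-1])
E
```

```text
time: 0.72
position: [0.2896, -0.419, 0.3027]
tool_rot: [-3.137, -0.17, -0.001]
ft_force: [-0.7, 0.6, -0.0]
grip_width: 0.998
grip_force: 0.0
time: 1.35
position: [0.3932, -0.2187, 0.3026]
tool_rot: [3.139, -0.121, 0.0]
ft_force: [0.0, -0.1, -0.1]
grip_width: 0.998
grip_force: 0.0
time: 1.98
position: [0.5532, -0.0361, 0.2704]
tool_rot: [-3.131, 0.228, 0.004]
ft_force: [-0.3, -0.1, -0.0]
grip_width: 0.996
grip_force: 0.0
1.975 [ 0.5532 -0.0361  0.2704] [-3.1311  0.2277  0.004 ]
{'fovy': 65.70646984690485, 'cx': 275.3118174159743, 'cy': 208.41357812296397, 'R': array([[-0.145 , -0.9894, -0.0024],
       [-0.9485,  0.1383,  0.285 ],
       [-0.2817,  0.0435, -0.9585]]), 't': array([0.0449, 0.4808, 0.5935])}
```

View pics/w1.png

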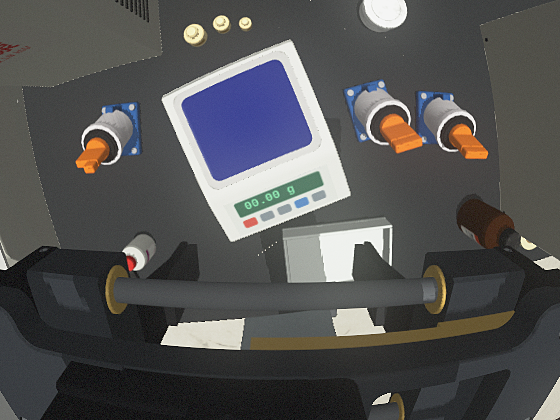

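The wrist view shows the broken plug at (92,152) with the snapped top, the sound plugs at (400,135) and (467,140), and the small bottle at (140,250). I'm shifting so that the broken plug sits in front of the camera.

```bash
python3 -m crank '[[1,-0.05,0.28,0,0],[1,-0.1,0.56,-0.05,0],[1,-0.15,0.84,-0.1,0],[1,-0.2,0.95,-0.1,0],[1,-0.2,0.95,-0.1,0]]'
python3 - <<'E'
from h import *
np.set_printoptions(precision=4,suppress=True)
c=get_calibration("wrist");im=get_image("wrist")[:,:,::-1];np.save("w2.npy",c,allow_pickle=True)
print(get_state()["position"],onz("wrist",(275,208),.1,c))
cv2.imwrite("pics/w2.png",im)
E
```

```text
time: 2.65
position: [0.5107, 0.1543, 0.2526]
tool_rot: [3.132, -0.226, -0.0]
ft_force: [-0.8, -1.1, 0.9]
grip_width: 1.001
grip_force: 0.0
[0.5118 0.1522 0.2525] [0.4959 0.1564 0.1   ]
```

View pics/w2.png

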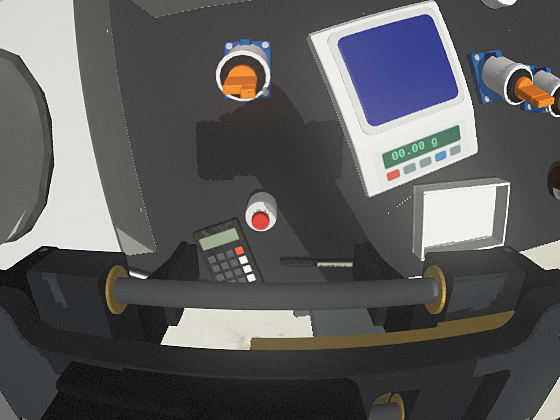

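```bash
python3 - <<'E'
from h import *
a=cv2.imread("pics/w1.png");b=cv2.imread("pics/w2.png")
z=lambda im,x,y,w,h:cv2.resize(im[y:y+h,x:x+w],(w*6,h*6),interpolation=cv2.INTER_CUBIC)
cv2.imwrite("pics/z2.png",np.hstack([z(a,72,95,66,80),z(b,210,35,66,80)]))
E
```

```text
(no output)
```

View pics/z2.png

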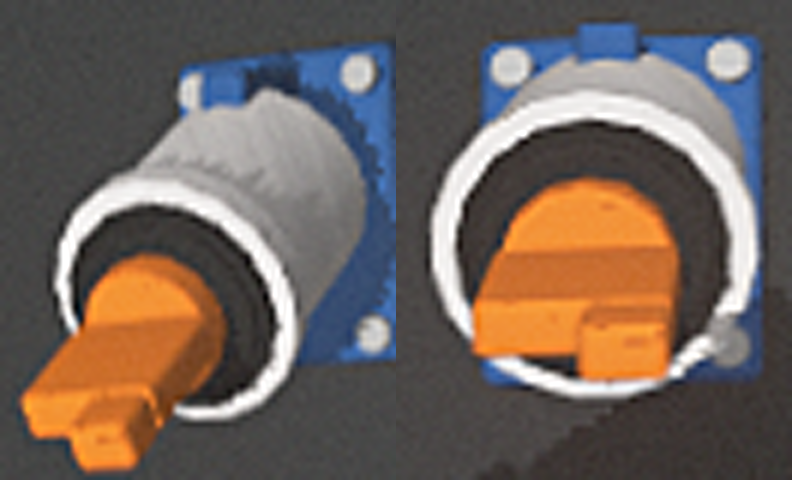

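```bash
cat > m.py <<'E'
from h import *
np.set_printoptions(precision=4,suppress=True)
c2=np.load("w2.npy",allow_pickle=True).item()
c1=dict(fovy=c2["fovy"],cx=c2["cx"],cy=c2["cy"],R=np.array([[-0.145,-0.9894,-0.0024],[-0.9485,0.1383,0.285],[-0.2817,0.0435,-0.9585]]),t=np.array([0.0449,0.4808,0.5935]))
w1=lambda u,v:ray("wrist",(72+u/6,95+v/6),c1)
w2=lambda u,v:ray("wrist",(210+(u-396)/6,35+v/6),c2)
tp=lambda u,v:ray("top",(127+u/6,125+v/6))
sd=lambda u,v:ray("side",(274+u*92/396,280+(v-300)*70/300))
for n,r in dict(rim=[w1(177,296),w2(594,244),tp(190,145)],shoul_back_py=[w1(26,394),w2(481,299)],talltop=[w1(107,445),w2(626,350)],talltop2=[w1(107,445),w2(626,350),sd(213,320)],flangeback=[w1(150,256),w2(588,181)],
   junc_my=[w2(673,250),w1(192,318)],junc_py=[w1(88,332),w2(500,250)]).items():print(n,*tri(r))
for p in[(510,65),(728,60),(728,342),(608,40)]:
    o,d=w2(*p);print(p,(o+d*(.014-o[2])/d[2]))
E
python3 m.py
```

```text
rim [0.6351 0.1706 0.0651] [np.float64(0.0002799045635133788), np.float64(0.00040944413388460367), np.float64(0.000224778918017279)]
shoul_back_py [0.6237 0.1861 0.1053] [np.float64(0.0001674658330826876), np.float64(0.00016746583308264033)]
talltop [0.6109 0.1642 0.1133] [np.float64(2.411271445471362e-05), np.float64(2.4112714454527426e-05)]
talltop2 [0.6105 0.1648 0.1128] [np.float64(0.0004492689988954006), np.float64(0.0006757068507576717), np.float64(0.0010775452805652523)]
flangeback [0.6445 0.169  0.0754] [np.float64(1.2025990492402217e-05), np.float64(1.2025990492449288e-05)]
junc_my [0.6294 0.1562 0.0848] [np.float64(0.0006374452570914034), np.float64(0.0006374452570911728)]
junc_py [0.6335 0.1848 0.0808] [np.float64(0.0008791032895198239), np.float64(0.0008791032895199403)]
(510, 65) [0.6824 0.1859 0.014 ]
(728, 60) [0.6758 0.1421 0.014 ]
(728, 342) [0.6172 0.1506 0.014 ]
(608, 40) [0.6841 0.1654 0.014 ]
```

```bash
python3 - <<'E'
from h import *
c2=np.load("w2.npy",allow_pickle=True).item()
for p in[(157,15),(250,5),(75,5),(155,250),(125,250)]:print(p,onz("wrist",p,0,c2).round(3))
for n in [(110,107),(205,110)]:print(onz("top",n,0).round(3))
E
python3 -m crank '[[1,0.25,0.05,0,0],[1,0.5,0.09,-0.1,0],[1,0.545,0.09,-0.3,0],[1,0.545,0.09,-0.4,0],[1,0.545,0.09,-0.4,0]]' 30
```

```text
(157, 15) [0.752 0.276 0.   ]
(250, 5) [0.737 0.153 0.   ]
(75, 5) [0.813 0.404 0.   ]
(155, 250) [ 0.429  0.343 -0.   ]
(125, 250) [0.434 0.393 0.   ]
[0.746 0.303 0.   ]
[0.746 0.088 0.   ]
time: 3.32
position: [0.6197, 0.1694, 0.171]
tool_rot: [3.131, -0.234, -0.005]
ft_force: [-0.5, -0.0, 1.5]
grip_width: 1.002
grip_force: 0.0
```

```bash
python3 -m crank '[[1,0,0,-0.1,0],[1,0,0,-0.2,0],[1,0,0,-0.25,0],[1,0,0,-0.25,0]]'; python3 - <<'E'
from h import *
cv2.imwrite("pics/w3.png",get_image("wrist")[:,:,::-1]);print(get_state()["position"],get_state()["tool_rot"])
E
```

```text
time: 3.82
position: [0.6199, 0.1714, 0.1216]
tool_rot: [3.132, -0.23, -0.003]
ft_force: [-0.8, -0.5, -0.5]
grip_width: 1.0
grip_force: 0.0
[0.62045689 0.17166469 0.12238369] [ 3.13298644e+00 -2.30439979e-01 -6.48716952e-04]
```

View pics/w3.png

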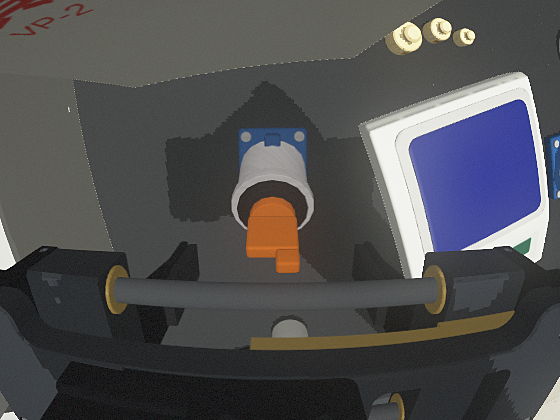

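The plug grip (273,240) is centred between the fingers (185 and 365). I'll descend and grip.

```bash
python3 -m crank '[[1,0,0,-0.1,0],[1,0,0,-0.2,0],[1,0,0,-0.22,0],[1,0,0,-0.22,0]]'; python3 -m crank '[[0.4,0,0,0,0],[0,0,0,0,0],[0,0,0,0,0],[0,0,0,0,0],[0,0,0,0,0]]' 60;  python3 -m crank '[[0,0,0,0,0],[0,0,0,0,0],[0,0,0,0,0]]'; python3 -c "
from h import *
print(get_state())"
```

```text
time: 4.38
position: [0.6203, 0.1716, 0.0779]
tool_rot: [3.133, -0.23, -0.002]
ft_force: [-0.2, -0.1, 0.2]
grip_width: 1.003
grip_force: 0.0
time: 5.0
position: [0.6206, 0.1716, 0.0787]
tool_rot: [3.133, -0.231, 0.0]
ft_force: [0.2, 0.4, 0.1]
grip_width: 0.511
grip_force: 0.0
time: 5.38
position: [0.6207, 0.1731, 0.0787]
tool_rot: [-3.131, 0.229, -0.001]
ft_force: [1.1, 4.6, -2.4]
grip_width: 0.363
grip_force: 59.9
{'time': 5.375, 'joint_positions': array([ 0.29492895,  0.54009852, -0.8018428 ,  1.60724824,  0.41137197,
        1.1699608 , -2.31514053]), 'qd': array([ 0.00081909, -0.0003359 , -0.00020722,  0.00030981,  0.00112155,
        0.0004197 , -0.00019635]), 'joint_torque': array([ 2.36333326e+00, -4.90977216e+01, -9.39435393e+00, -2.65701020e+01,
        8.72221347e-01,  1.23843268e+00, -1.42904534e-02]), 'position': array([0.62070761, 0.17312071, 0.07872162]), 'tool_rot': array([-3.13121476e+00,  2.29053131e-01, -9.48951383e-04]), 'ft_force': array([ 1.05603728,  4.5980485 , -2.36738184]), 'torque': array([ 0.96718684, -0.35246531,  0.06730528]), 'grip_force': 59.92932947633676, 'grip_width': 0.36345614301972057}
```

```bash
python3 -m crank '[[0,-0.004,0.001,0.009,0],[0,-0.0085,0.001,0.018,0.0],[0,-0.0085,0.001,0.018,0.0]]'; python3 -m crank '[[0,0,0,0,0.028],[0,0,0,0,0.0],[0,0,0,0,-0.028],[0,0,0,0,0]]';python3 -c "
from h import *
print(get_state()['torque'],get_state()['ft_force'])"
```

```text
time: 5.75
position: [0.6197, 0.1732, 0.0808]
tool_rot: [-3.13, 0.229, -0.003]
ft_force: [7.5, 6.3, -11.1]
grip_width: 0.363
grip_force: 59.9
time: 6.25
position: [0.6191, 0.1731, 0.081]
tool_rot: [-3.132, 0.227, -0.001]
ft_force: [4.2, 3.3, -9.4]
grip_width: 0.365
grip_force: 59.9
[ 0.86373192 -0.93356015 -0.32301561] [ 4.22456629  3.25411229 -9.3604872 ]
```

```bash
python3 -m crank '[[0,-0.006,0.001,0.0135,0],[0,-0.006,0.001,0.0135,0.028],[0,-0.006,0.001,0.0135,0.0],[0,-0.006,0.001,0.0135,-0.028],[0,-0.006,0.001,0.0135,0]]';python3 -c "
from h import *
print(get_state()['torque'],get_state()['ft_force'])"
```

```text
time: 6.88
position: [0.618, 0.1733, 0.0833]
tool_rot: [-3.131, 0.227, -0.001]
ft_force: [5.0, 4.0, -11.1]
grip_width: 0.356
grip_force: 59.9
[ 0.95929519 -1.17535491 -0.30303091] [  5.01079705   4.03579148 -11.11674625]
```

```bash
python3 -m crank '[[0,0,0,0,0.028],[0,0,0,0,0.04],[0,0,0,0,0.012]]';python3 -m crank '[[0,0,0,0,-0.024],[0,0,0,0,-0.052],[0,0,0,0,-0.042],[0,0,0,0,-0.012]]';
```

```text
time: 7.25
position: [0.6182, 0.1716, 0.0833]
tool_rot: [-3.138, 0.118, 0.0]
ft_force: [5.3, 4.5, -8.2]
grip_width: 0.352
grip_force: 60.0
time: 7.75
position: [0.6178, 0.1734, 0.0839]
tool_rot: [-3.132, 0.223, -0.001]
ft_force: [4.7, 3.3, -7.8]
grip_width: 0.362
grip_force: 59.9
```

```bash
python3 -m crank '[[0,-0.008,0.001,0.018,0],[0,-0.008,0.001,0.018,0.028],[0,-0.009,0.001,0.02,0.04]]'; python3 -m crank '[[0,0,0,0,-0.028],[0,-0.001,0,0.002,-0.056],[0,-0.002,0,0.004,-0.08],[0,-0.003,0,0.006,-0.056],[0,-0.004,0,0.009,-0.04]]'
python3 - <<'E'
from h import *
print(get_calibration("wrist"),get_state()["tool_rot"])
b=get_image("wrist")[:,:,::-1]
cv2.imwrite("pics/w4.png",cv2.resize(b[90:330,160:380],None,fx=2.5,fy=2.5,interpolation=cv2.INTER_CUBIC))
E
```

```text
time: 8.12
position: [0.6166, 0.17, 0.0863]
tool_rot: [3.136, 0.164, -0.0]
ft_force: [8.2, 0.6, -14.5]
grip_width: 0.361
grip_force: 59.9
time: 8.75
position: [0.6156, 0.1736, 0.0886]
tool_rot: [-3.13, 0.226, -0.001]
ft_force: [7.4, 5.7, -15.0]
grip_width: 0.366
grip_force: 59.9
{'fovy': 65.70646984690485, 'cx': 275.3118174159743, 'cy': 208.41357812296397, 'R': array([[-0.14359939, -0.98962933, -0.00360681],
       [-0.94967118,  0.1367742 ,  0.28181105],
       [-0.27839516,  0.04389317, -0.95946314]]), 't': array([0.26037871, 0.56413646, 0.42570235])} [-3.13025618e+00  2.25639858e-01 -1.26660496e-03]
```

View pics/w4.png

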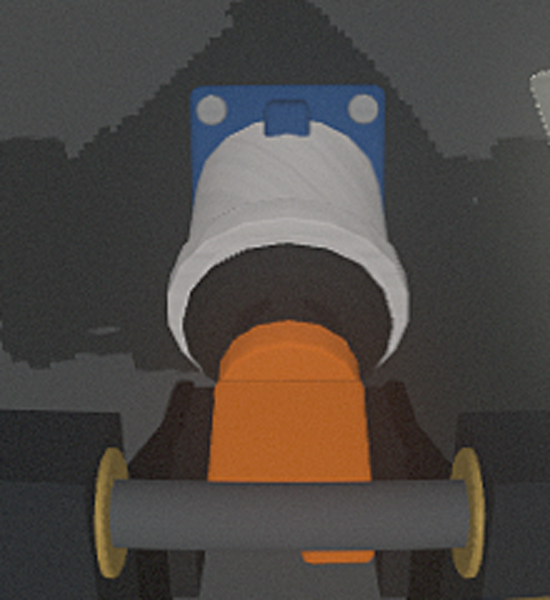

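```bash
cat > ax.py <<'E'
from h import *
# flange top back edge is the line: mouth + .008a + .0155x_p + e*a ; find e from image column-independent ray
a=np.array([-.418,.0617,.906]);x=np.array([.896,-.132,.423])
P=np.array([.6445,.169,.0754])
R=np.array([[-0.14359939,-0.98962933,-0.00360681],[-0.94967118,0.1367742,0.28181105],[-0.27839516,0.04389317,-0.95946314]])
c=dict(fovy=65.70646984690485,cx=275.3118174159743,cy=208.41357812296397,R=R,t=np.array([0.26037871,0.56413646,0.42570235]))
o,d=ray("wrist",(275.2,218.8),c)
# closest approach between ray and line P+e a
A=np.c_[a,-d];e,l=np.linalg.lstsq(A,o-P,rcond=None)[0];print("advance mm",e*1e3,np.linalg.norm(P+e*a-o-l*d)*1e3)
E
python3 ax.py
```

```text
advance mm 13.669644648898066 0.3096310107780769
```

```bash
python3 -m crank '[[0,-0.001,0,0.002,0.028],[0,-0.002,0,0.005,0.04],[0,-0.003,0,0.007,0.012],[0,-0.004,0.001,0.009,-0.016],[0,-0.005,0.001,0.011,-0.04]]'; python3 -m crank '[[0,-0.001,0,0.002,0.028],[0,-0.002,0,0.005,0.056],[0,-0.003,0,0.007,0.08],[0,-0.004,0.001,0.009,0.052],[0,-0.005,0.001,0.011,0.04]]'
```

```text
time: 9.43
position: [0.6157, 0.177, 0.0914]
tool_rot: [-3.07, 0.624, -0.004]
ft_force: [10.7, 13.4, -15.3]
grip_width: 0.359
grip_force: 60.1
time: 10.05
position: [0.6139, 0.1738, 0.0932]
tool_rot: [-3.129, 0.236, -0.002]
ft_force: [7.2, 7.2, -14.0]
grip_width: 0.359
grip_force: 60.0
```

```bash
python3 -m crank '[[0,-0.001,0,0.002,0.028],[0,-0.002,0,0.005,0.04],[0,-0.003,0,0.007,0.012],[0,-0.004,0.001,0.009,-0.016],[0,-0.005,0.001,0.011,-0.04]]'; python3 -m crank '[[0,-0.001,0,0.002,0.028],[0,-0.002,0,0.005,0.056],[0,-0.003,0,0.007,0.08],[0,-0.004,0.001,0.009,0.052],[0,-0.005,0.001,0.011,0.04]]'
```

```text
time: 10.68
position: [0.6132, 0.1777, 0.0974]
tool_rot: [-3.07, 0.625, -0.004]
ft_force: [6.9, 12.4, -7.3]
grip_width: 0.364
grip_force: 60.0
time: 11.3
position: [0.6112, 0.1732, 0.0991]
tool_rot: [-3.132, 0.237, -0.0]
ft_force: [2.2, 3.8, -4.9]
grip_width: 0.362
grip_force: 59.9
```

```bash
python3 -m crank '[[0,-0.002,0,0.005,0.02],[0,-0.004,0.001,0.009,-0.005],[0,-0.006,0.001,0.014,-0.025],[0,-0.008,0.001,0.018,0]]'; python3 -m crank '[[0,-0.005,0.001,0.01,0.02],[0,-0.01,0.001,0.02,0],[0,-0.014,0.002,0.03,-0.02],[0,-0.018,0.002,0.04,0]]'
```

```text
time: 11.8
position: [0.609, 0.1716, 0.1026]
tool_rot: [3.13, -0.229, -0.002]
ft_force: [1.2, 0.2, -1.9]
grip_width: 0.36
grip_force: 59.9
time: 12.3
position: [0.6053, 0.172, 0.1106]
tool_rot: [3.13, -0.23, -0.002]
ft_force: [-0.0, -0.2, -2.6]
grip_width: 0.363
grip_force: 59.9
```

The plug is free: only its weight is on the wrist and it has advanced 35 mm. I'll carry it to the tray, turning it so that it leans along the tray's long side.

```bash
python3 -m crank '[[0,-0.05,0.01,0.12,0],[0,-0.1,0.01,0.3,0.0],[0,-0.15,-0.1,0.45,0.02],[0,-0.25,-0.3,0.45,0.05],[0,-0.3,-0.4,0.45,0.075]]'; python3 -m crank '[[0,-0.15,-0.2,0,0.028],[0,-0.3,-0.4,0,0.056],[0,-0.45,-0.6,0,0.084],[0,-0.6,-0.8,0,0.112],[0,-0.62,-0.885,0,0.14]]'; python3 -m crank '[[0,0,0,0,0.028],[0,0,0,0,0.056],[0,0,0,0,0.057],[0,0,0,0,0.057]]'
```

```text
time: 12.92
position: [0.5446, 0.0899, 0.2007]
tool_rot: [3.096, 0.509, -0.004]
ft_force: [0.8, 0.2, -1.3]
grip_width: 0.362
grip_force: 59.9
time: 13.55
position: [0.4206, -0.0835, 0.2008]
tool_rot: [2.699, 1.605, -0.007]
ft_force: [0.1, -0.0, -2.0]
grip_width: 0.365
grip_force: 59.9
time: 14.05
position: [0.4226, -0.0814, 0.2009]
tool_rot: [2.377, 2.054, -0.004]
ft_force: [-0.2, 1.0, -2.2]
grip_width: 0.364
grip_force: 59.9
```

```bash
python3 -m crank '[[0,0,-0.03,-0.2,0.023],[0,-0.005,-0.03,-0.45,0.023],[0,-0.005,-0.03,-0.65,0.023],[0,-0.005,-0.03,-0.74,0.023],[0,-0.005,-0.03,-0.74,0.023]]'
python3 - <<'E'
from h import *
cv2.imwrite("pics/w5.png",get_image("wrist")[:,:,::-1]);cv2.imwrite("pics/t5.png",get_image("top")[:,:,::-1])
E
```

```text
time: 14.68
position: [0.4207, -0.0869, 0.0518]
tool_rot: [-2.219, -2.22, 0.004]
ft_force: [-0.4, -0.2, -1.9]
grip_width: 0.361
grip_force: 59.9
```

View pics/w5.png

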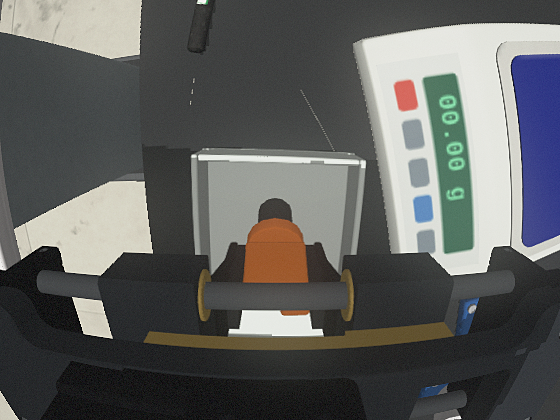

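The plug hangs centred in the tray (stem at (275,210), tray walls at 195 and 362). I'm lowering it to touch.

```bash
python3 -m crank '[[0,0,0,-0.02,0],[0,0,0,-0.04,0],[0,0,0,-0.055,0],[0,0,0,-0.055,0]]'; python3 -m crank '[[0,0,0,-0.01,0],[0,0,0,-0.02,0],[0,0,0,-0.02,0]]'
```

```text
time: 15.28
position: [0.4218, -0.0873, 0.0419]
tool_rot: [2.22, 2.223, -0.003]
ft_force: [0.4, 0.5, -1.8]
grip_width: 0.362
grip_force: 59.9
time: 15.65
position: [0.4219, -0.0873, 0.0379]
tool_rot: [2.22, 2.223, -0.003]
ft_force: [0.4, -0.5, -2.7]
grip_width: 0.365
grip_force: 59.9
```

```bash
python3 -m crank '[[0,0,0,-0.01,0],[0,0,0,-0.015,0],[0,0,0,-0.015,0]]'; python3 -m crank '[[0,0,0,-0.01,0],[0,0,0,-0.015,0],[0,0,0,-0.015,0]]'
```

```text
time: 16.02
position: [0.4223, -0.0875, 0.0354]
tool_rot: [2.219, 2.222, -0.002]
ft_force: [-0.4, -1.0, 2.9]
grip_width: 0.357
grip_force: 59.9
time: 16.4
position: [0.4226, -0.0879, 0.0344]
tool_rot: [2.219, 2.222, -0.006]
ft_force: [-7.6, 0.8, 25.5]
grip_width: 0.363
grip_force: 60.0
```

```bash
python3 -m crank '[[0,0,0,0.005,0],[0,0,0,0.005,0],[0,0,0,0.005,0]]' 8; python3 -m crank '[[0,-0.035,0,-0.01,0],[0,0,-0.035,-0.01,0]]' 5 >/dev/null & sleep 0; wait; python3 -c "
from h import *
s=get_state();print(s['time'],s['position'],s['ft_force'],s['grip_width'],s['grip_force'])"
```

```text
time: 16.77
position: [0.4237, -0.0883, 0.0344]
tool_rot: [2.217, 2.22, -0.001]
ft_force: [0.2, -1.6, 8.0]
grip_width: 0.365
grip_force: 8.0
17.025 [ 0.42182988 -0.09448316  0.03118169] [-0.4932648   0.7803012   0.07063546] 0.36603932317961363 4.998169618029351
```

```bash
python3 -m crank '[[0,0,-0.03,-0.015,0],[0,0,-0.06,-0.035,0],[0,0,-0.09,-0.055,0],[0,0,-0.11,-0.075,0],[0,0,-0.125,-0.1,0]]'; python3 -m crank '[[0,0,0,0,0],[0,0,0,0,0]]'
python3 - <<'E'
from h import *
a=get_image("wrist")[:,:,::-1][130:350,160:400];b=get_image("side")[:,:,::-1][165:245,250:360]
cv2.imwrite("pics/w6.png",np.hstack([cv2.resize(a,(400,367)),cv2.resize(b,(400,367))]))
E
```

```text
time: 17.65
position: [0.4215, -0.1196, 0.0105]
tool_rot: [-2.22, -2.223, 0.003]
ft_force: [-0.8, 0.5, 0.0]
grip_width: 0.366
grip_force: 5.0
time: 17.9
position: [0.4218, -0.1192, 0.0109]
tool_rot: [2.219, 2.223, -0.003]
ft_force: [-0.7, 0.3, -1.6]
grip_width: 0.372
grip_force: 5.0
```

View pics/w6.png

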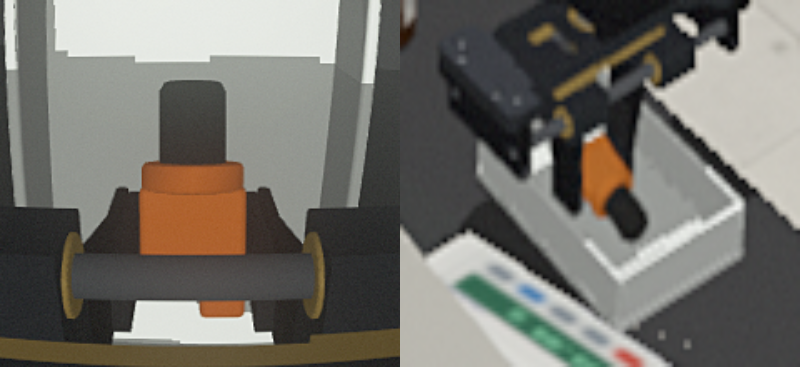

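The plug has pivoted to lie nearly flat on the tray floor. I'll open a little and lift away.

```bash
python3 -m crank '[[0.45,0,0,0,0],[0.55,0,0,0,0],[0.55,0,0,0,0]]' 5; python3 -m crank '[[0.55,0,0,0.05,0],[0.55,0,0,0.2,0],[0.55,0,0,0.5,0],[0.55,0,0,0.8,0],[0.55,0,0,0.9,0]]'
python3 -m crank '[[0.55,0,0,0.1,0],[0.55,0,0,0.2,0],[0.55,0,0,0.2,0]]'
python3 - <<'E'
from h import *
a=get_image("top")[:,:,::-1];b=get_image("side")[:,:,::-1]
w=get_image("wrist")[:,:,::-1]
cv2.imwrite("pics/end.png",np.vstack([np.hstack([cv2.resize(a,(400,300)),cv2.resize(b,(400,300))]),np.hstack([cv2.resize(w,(400,300)),cv2.resize(b[165:245,250:360],(400,300))])]))
E
```

```text
time: 18.38
position: [0.4223, -0.1194, 0.0112]
tool_rot: [2.219, 2.222, -0.002]
ft_force: [-0.2, 1.0, 1.9]
grip_width: 0.531
grip_force: 0.0
time: 19.0
position: [0.4242, -0.1197, 0.1957]
tool_rot: [2.214, 2.218, -0.0]
ft_force: [0.2, 0.5, -0.1]
grip_width: 0.551
grip_force: 0.0
time: 19.38
position: [0.4231, -0.1195, 0.2328]
tool_rot: [2.216, 2.221, -0.001]
ft_force: [0.4, 0.1, -0.3]
grip_width: 0.551
grip_force: 0.0
```

View pics/end.png

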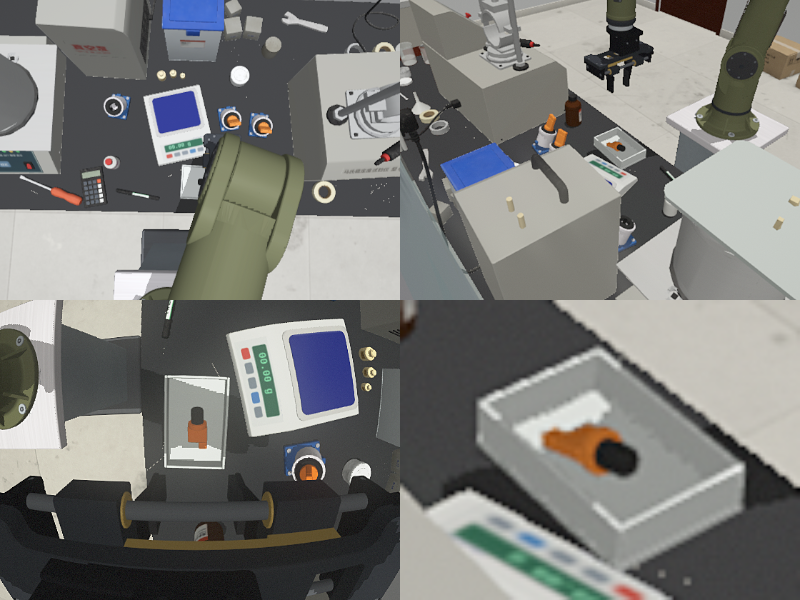

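The plug lies flat in the tray, stand A is empty, and both sound plugs and both bottles are standing, with the robot clear of everything. Handing in.

```bash
python3 -c "
from bench import *
print(close_job())"
```

```text
the job is handed in; nothing more can be done
None
```

The broken plug was twisted free along the slope, with pull readings staying under about 20 N, and laid flat in the white reject tray. The sound plugs and both bottles were left untouched, and the job was handed in at about 19.5 s.

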